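# Wind out a tight crock stopper with a crank puller

## Task

Free the tight stopper of the blue oil crock with its crank puller: wind the crank clockwise (seen from above) until the resistance suddenly drops away, and stop winding within about a quarter of a turn of that; hold the crank knob lightly without forcing it, and do not pull at the stopper by hand before it is free. Then lift the stopper out and set it gently upright on the middle of the round slate coaster. Leave the other things where they are.

Things in the scene. Friction and masses are not known exactly. Their poses are not given: they have to be found in the camera images.
- puller: Fixed crank puller: grey base plate 100 x 236 x 12 mm, aluminium column 30 x 26 mm, and a blue ceramic oil crock (86 mm wide, neck 62 mm, rim at 97 mm height). Origin: on the worktop, on the vertical crank axis (the column's axis), z up; the crock's vertical axis stands at x = 0, y = +0.120 m in this frame.
- crank: Steel crank, origin on its vertical axis, z up; arm along its own -x. Clockwise from above raises the fork 24 mm a turn: first light (about 1 N at the knob), then 2 to 7 N once the fork lifts the stopper, suddenly 1 N or less when it is free: 0.8 to 2 turns from the start, hidden. Over 0.35 turn more is a fault; so is over 60 N on it, both fingers' forces added (grip with 15 to 20 N).
- knob_mid (a point): Middle of the crank's upright black knob: 18 mm in diameter, 40 mm tall (188 to 228 mm height, this point at 208 mm), 45 mm from the crank axis. The knob spins freely on its pin, so a hand that grips it need not turn while it goes round. The crank stays where it is left.
- fork: Steel fork on the column, lifted by the crank: two prongs 8 x 6 mm, 35 mm apart, run along y on either side of the stopper's shank, under its flange. Origin: on the crock's axis, level with the prongs' upper faces; starts 6 mm above the rim. Not to be pushed by hand.
- stopper: Heavy stopper, 0.4 to 0.65 kg, 128 mm tall: black shank 30 mm thick (24 at the tapered end), 66 mm long, held by a rubber seal hidden 11 to 37 mm below the rim; wooden flange 56 mm wide, 6 mm thick, 9 to 17 mm above the rim at the start; grip knob 22 mm wide, 56 mm tall. Origin: centre of its flat underside, z up. Once free it stands on the fork and lifts out with under 6 N beyond its weight.
- stopper_grip (a point): Point on the stopper's axis 110 mm above its underside (38 mm above the flange's upper face), where it is best gripped from above, across 22 mm.
- coaster: Loose round slate coaster, 92 mm in diameter, 5 mm thick, flat on the worktop; origin: centre of its underside.
- mug_island: Cream mug, 78 x 116 x 101 mm, origin at its underside. Bystander.
- matchbox: Matchbox, 37 x 56 x 17 mm, origin at the centre of its underside. Bystander.
- salt_shaker: Glass and steel salt shaker, 44 mm wide, 90 mm tall, origin at the centre of its underside. Bystander.
- pepper_mill: Wooden pepper mill, 58 mm wide, 150 mm tall, origin at the centre of its underside. Bystander.

How it is judged:
On the way:
1. the stopper has been wound free of the seal's tight lips (value of joint each of seal_lip, seal_lip1, seal_lip2, seal_lip3 below 0.001 m and value of joint any of guide_lip, guide_lip1, guide_lip2, guide_lip3 above 0.001 m), for 0.1 s.
At the end, for the whole second after the job is handed in: The stopper stands upright (within 0.1 rad) and still on the coaster, its axis within 30 mm of the coaster's middle, the coaster flat on the worktop (horizontal distance between stopper and coaster below 0.03 m and angle between stopper's own z axis and vertical below 0.1 rad and z of stopper in the frame of coaster between 0.002 and 0.009 m and linear speed of stopper below 0.02 m/s and height (world z) of coaster below 0.004 m); the robot touches nothing.
It fails at once if the stopper is touched (over 1 N) while the seal still grips it, or the fork is pushed by the fingers or arm (over 3 N) ((value of joint any of seal_lip, seal_lip1, seal_lip2, seal_lip3 above 0.001 m and contact force between the fingers and stopper above 1 N) or contact force between any of the fingers, the arm and fork above 3 N).
It fails at once if the crank is wound on more than about 8 mm of fork travel (0.35 turn) after the stopper came free (value of joint each of guide_lip, guide_lip1, guide_lip2, guide_lip3 below 0.001 m and contact force between the fingers and crank above 0.5 N and z of stopper in the frame of fork below -0.0645 m).
It fails at once if the crank is squeezed or forced: the forces of both fingers on it add up to more than 60 N (contact force between the fingers and crank above 60 N).
It fails at once if the stopper is set down hard (over 30 N on the coaster) or tips over (contact force between stopper and coaster above 30 N or angle between stopper's own z axis and vertical above 0.7 rad).
It fails at once if the mug, matchbox, salt shaker, pepper mill or coaster is moved more than 30 mm (distance of any of mug_island, matchbox, salt_shaker, pepper_mill, coaster from where it was at the start of the episode above 0.03 m).
It also fails if it takes over 72 s, if anything falls off the work surface, if the arm or the gripper's body presses on something with over 40 N, if the wrist force passes 120 N, or if a joint passes its speed limit or range.

## Robot

A 7-joint arm with a two-finger parallel gripper is mounted at the origin on the work surface; the furniture and walls round the work are solid. World frame = base frame: x ahead of the robot, y to its left, z up, the work surface at z = 0. Lengths are in m, angles in rad, forces in N, time in s.
With the tool pointing down it reaches from about 0.4 to 0.9 m from the base axis. Payload 5.5 kg.
Tool frame: the origin (TCP) lies midway between the tips of the shut fingers; the grasp point (between the pads) lies 19 mm behind it (arm.pinch_z is the distance from the TCP to the grasp point, in m); z points along the fingers, y is the line along which they close (so a half turn about z gives the same grasp; the last joint's range is limited). The gripper opens to 92 mm and grips with 3 to 60 N. Pads are 19 mm wide; open, the fingers measure 130 mm over their backs; the gripper's body (75 mm by 190 mm) begins 47 mm behind the grasp point.
Start: joints at [1.518, 0.501, -0.427, 1.55, 0.221, 1.138, -0.21], TCP at [0.202, -0.618, 0.227] pointing down, gripper open.
Joint ranges: [-2.88, 2.88], [-0.31, 2.03], [-1.54, 1.56], [0.2, 2.42], [-1.41, 4.55], [0.19, 2.02], [-2.57, 2.57]. Speed limits (rad/s): [2.57, 2.57, 3.14, 3.14, 3.14, 3.14, 3.14].

## Interface

Orientations are given as a 3x3 rotation matrix whose columns are the frame's x, y, z axes.
In Python, from bench import arm gives the robot as it stands.
- The arm moves only by the tool play_rows, never from a script. Its argument "deltas" is one flat list of numbers, 5 for each row, row after row: the shift along the tool's x, y, z scaled (see below), then the turn about the tool's z scaled (see below), then the finger opening in mm, from 0 to 91.8. In form: [x, y, z, roll, fingers, x, y, z, roll, fingers, ...]. A call has 1 to 20 rows; each row shifts and turns the commanded pose from where the row before left it, along the tool's axes as they then stand; what a row does not reach is not made up. The controller multiplies each number of a shift by 0.075 m and each number of a turn by 45 degrees. A row lasts 1/10 s, in which the tool goes at most 50 mm and 8.59 degrees, less where a joint would pass 70% of its speed; a pose out of reach is approached as far as the arm can. A call with a number of a shift or a turn outside -1 to 1 is refused whole. A call with a gripper value outside its range is refused whole. The fingers move at their own pace and stop on an object; "force" is the grip in N (left out, the last holds). Time passes only in rows, so rows that do not move let the fingers close. It gives the time, the measured TCP pose, the force, the opening and the grip force at its end, in the units of the state.
- arm.sense(): the state, without advancing time (a new reading comes with each control period).
- arm.grab_frame(name): name is "side" or "top" or "wrist"; returns a dict with "image" (400x640x3 uint8, red, green, blue), "depth" (400x640 float32, m along the optical axis (not along the pixel's ray), 0 where there is no reading), "fovy" (degrees; the focal length in pixels is half the picture's height over the tangent of half this angle, whatever the lens; pixels are square), "cx", "cy" (the principal point, pixels), "k1" (the pictures are not rectified: a ray, as slopes to the right and down, at radius r is drawn at 1 + k1 r^2 times it, then the intrinsics apply), "rvec" (rotation vector, rad) and "tvec" (3), from world to camera coordinates, as OpenCV has them. Camera axes: x right, y down, z forward; pixel columns grow to the right and rows downward; lengths in m; the calibration is good to about 2 mm. A picture is of the moment at which its call begins.
- arm.sign_off(): hands the job in; it is judged then, once.
Trained networks look in the newest picture that a camera, given by its name, has taken for a name from the list of things; names that differ only in an ending like _2 or _b are one class to them, and where a whole thing is asked for, a point or a joint stands for the part that bears it (a point fixed in the world has none). Each returns a list of dicts, best first, with "score" (0 to 1); they miss things now and then, are a little off and sometimes report something else, mostly with a low value. They report only what shows in the picture. A call takes as long as a camera call.
- arm.cut_out(camera, label): "region" (400x640 bool, what is visible of it) and "extent" ([left, top, right, bottom] in pixels, round what is visible of it).
- arm.pinpoint(camera, label): "uv" ([column, row] in pixels: a listed point, or the origin of a listed thing).
The state is a dict: "time_s": time; "q": joint angles; "dq": joint speeds; "tau": joint torques, N m; "ee_pos": TCP position; "tool_rot": TCP orientation; "ft_force": force on the tool from outside, world axes, zero at the start; "wrist_torque": the same for the moment, N m; "grip_width": finger opening in m; "gripper_force": force on a finger pad.
Only numpy, scipy, OpenCV 4.12 (cv2) and the standard library are available. Lean on these libraries where they do the work, as an engineer would, in place of code of your own. Each camera call takes 0.05 s, during which the arm holds its last target. There are 200 camera calls.

## Working session

There is one attempt and no reset: what is moved stays moved. The work goes in short steps, Python scripts to look and compute and a tool call to move; the robot and the scene stay as the last step left them, time stands still between calls to the robot, and variables do not carry over. Pictures are saved under pics/ and viewed, at most 10 in all, crops included, and the job is handed in when it is done.

Besides the shell and the picture viewer there is one more tool, called after "Request:" as a command line: name --argument value ..., lists and objects as JSON in quotes. play_rows: Moves the arm, as the interface text tells. Its arguments: {"type":"object","properties":{"deltas":{"type":"array"},"force":{"type":"number"}},"required":["deltas"]}

```bash
mkdir -p pics
cat > h.py <<'E'
import numpy as np, cv2
from bench import arm
def cam(f):
    h=f["image"].shape[0]; F=h/2/np.tan(np.radians(f["fovy"])/2)
    K=np.array([[F,0,f["cx"]],[0,F,f["cy"]],[0,0,1]]); D=np.array([f["k1"],0,0,0,0.])
    R=cv2.Rodrigues(np.array(f["rvec"],float))[0]; return K,D,R,np.array(f["tvec"],float).ravel()
def ray(f,uv):
    K,D,R,t=cam(f); p=cv2.undistortPoints(np.array([[uv]],float),K,D).ravel()
    return -R.T@t, R.T@np.array([p[0],p[1],1.])
def tri(obs):
    A=np.zeros((3,3));b=np.zeros(3);L=[]
    for f,uv in obs:
        o,d=ray(f,uv);d=d/np.linalg.norm(d);P=np.eye(3)-np.outer(d,d);A+=P;b+=P@o;L.append((P,o))
    x=np.linalg.solve(A,b); return x,[np.linalg.norm(P@(x-o)) for P,o in L]
def onz(f,uv,z):
    o,d=ray(f,uv); return o+d*(z-o[2])/d[2]
def proj(f,X):
    K,D,R,t=cam(f); return cv2.projectPoints(np.array(X,float).reshape(-1,1,3),cv2.Rodrigues(R)[0],t,K,D)[0].reshape(-1,2)
def save(f,n): cv2.imwrite("pics/"+n+".png",f["image"][:,:,::-1])
def cloud(f,m):
    v,u=np.nonzero(m&(f["depth"]>0)); K,D,R,t=cam(f)
    p=cv2.undistortPoints(np.stack([u,v],1).astype(float)[:,None],K,D).reshape(-1,2); z=f["depth"][v,u][:,None]
    return (np.hstack([p*z,z])-t)@R
E
python3 - <<'E'
from h import *
np.set_printoptions(precision=4,suppress=True)
s=arm.sense(); print(s["time_s"],s["ee_pos"],s["tool_rot"],arm.pinch_z,s["grip_width"])
F={}
for c in("side","top","wrist"):
    F[c]=arm.grab_frame(c); save(F[c],c+"0"); print(c,-cam(F[c])[2].T@cam(F[c])[3])
names=["puller","crank","knob_mid","fork","stopper","stopper_grip","coaster","mug_island","matchbox","salt_shaker","pepper_mill"]
for n in names:
    o=[]
    for c in F:
        r=arm.pinpoint(c,n)
        if r: print(n,c,[(np.round(a["uv"],1),round(a["score"],2)) for a in r[:2]]); 
        if r and r[0]["score"]>.4: o.append((F[c],r[0]["uv"]))
    if len(o)>1: print("   ",*tri(o), tri(o[:2])[0])
a=np.vstack([F["side"]["image"],F["top"]["image"]]);
E
```

```text
0.0 [ 0.2016 -0.6172  0.2257] [[ 0.9505  0.3106 -0.0005]
 [ 0.3106 -0.9505  0.0019]
 [ 0.0001 -0.0019 -1.    ]] 0.0188 0.09213472394978363
side [ 0.4853 -1.0345  0.7978]
top [0.3258 0.142  1.3543]
wrist [ 0.2781 -0.593   0.3849]
puller side [(array([309.8, 284.9]), 0.7)]
puller top [(array([373.8, 213.6]), 0.74)]
    [ 0.4789 -0.0516 -0.0017] [np.float64(0.004400361792055012), np.float64(0.004400361792055023)] [ 0.4789 -0.0516 -0.0017]
crank side [(array([310.9, 229. ]), 0.58)]
crank top [(array([380.9, 203.9]), 0.51), (array([195.4, 201.5]), 0.27)]
    [ 0.4821 -0.0483  0.1673] [np.float64(0.008043533110519339), np.float64(0.008043533110519458)] [ 0.4821 -0.0483  0.1673]
knob_mid side [(array([294.8, 208. ]), 0.6), (array([322.5, 240.3]), 0.53)]
knob_mid top [(array([382.5, 226.3]), 0.4)]
fork side [(array([323.5, 228.2]), 0.64)]
fork top [(array([339.5, 201.1]), 0.68)]
    [0.508  0.0617 0.0993] [np.float64(0.001651020594728185), np.float64(0.001651020594728041)] [0.508  0.0617 0.0993]
stopper side [(array([324.6, 244.5]), 0.69)]
stopper top [(array([335.7, 206.1]), 0.54)]
    [0.5
[... 585 characters left out ...]
at64(0.0014910454752269646)] [ 0.5246  0.3493 -0.0023]
mug_island side [(array([325.7, 184.5]), 0.95)]
matchbox side [(array([321.4, 244. ]), 0.32)]
matchbox top [(array([267.3, 252.8]), 0.51)]
salt_shaker side [(array([267.6, 331.9]), 0.93)]
salt_shaker top [(array([432.3, 247.3]), 0.57)]
    [ 0.3788 -0.23    0.003 ] [np.float64(0.004883694714046216), np.float64(0.00488369471404627)] [ 0.3788 -0.23    0.003 ]
pepper_mill side [(array([341. , 339.2]), 0.81), (array([310. , 282.3]), 0.32)]
pepper_mill top [(array([435.1, 192.6]), 0.94), (array([382.3, 224.5]), 0.71)]
    [ 0.5473 -0.2478  0.0051] [np.float64(0.0012906575505388254), np.float64(0.0012906575505389872)] [ 0.5473 -0.2478  0.0051]
```

View pics/side0.png

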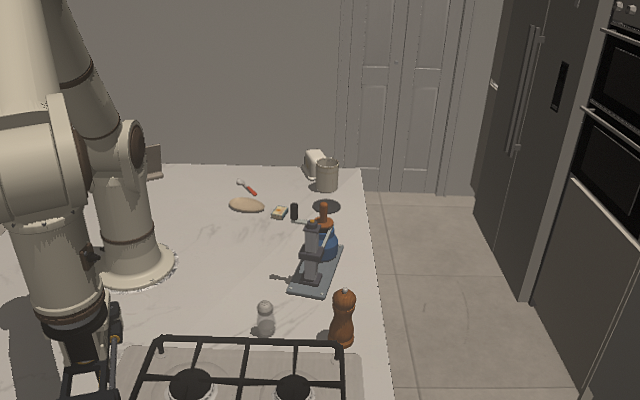

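View pics/top0.png

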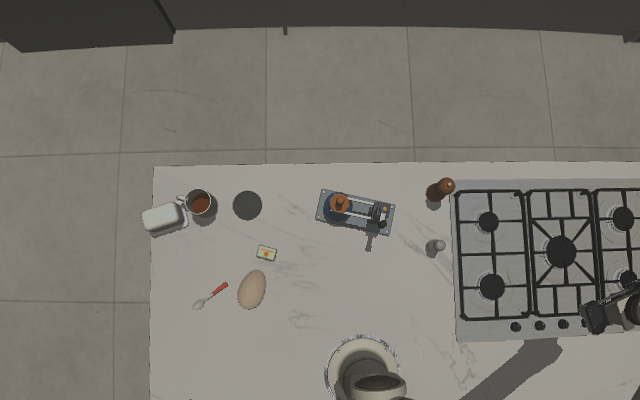

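The side view shows the crock at about (325,245), with the column at (312,250) and a black knob at about (294,211). In the top view the puller is around (357,212), the coaster at (247,205) and the pepper mill at (440,188). I'll zoom in on the crank.

Run:
```python
import cv2,numpy as np
a=cv2.imread("pics/side0.png")[180:310,260:370];b=cv2.imread("pics/top0.png")[175:255,305:405]
a=cv2.resize(a,(390,461),interpolation=2);b=cv2.resize(b,(400,320),interpolation=2)
c=np.zeros((461,790,3),np.uint8);c[:,:390]=a;c[:320,390:]=b;cv2.imwrite("pics/z.png",c)
```

```text
(no output)
```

View pics/z.png

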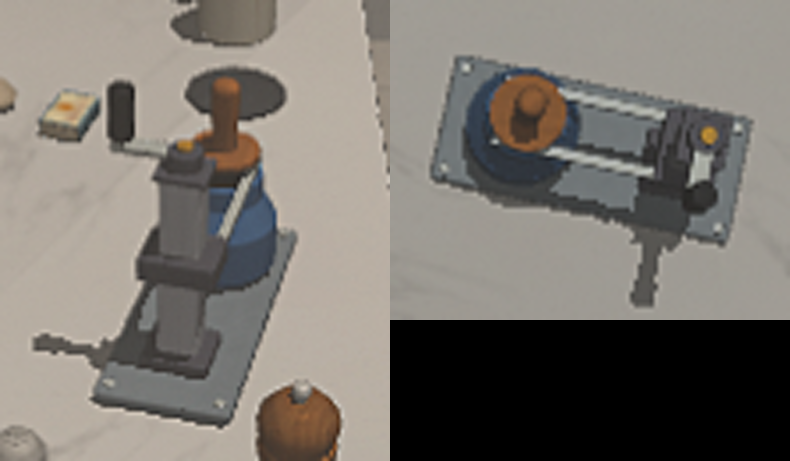

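The zoom shows the knob at side (294,211) and top (382.5,223.5), and the orange crank bolt at side (312,221) and top (384.5,208.7).

Run:
```python
from h import *
np.set_printoptions(precision=4,suppress=True)
S=arm.grab_frame("side");T=arm.grab_frame("top");W=arm.grab_frame("wrist")
print("knob",*tri([(S,(293.9,211)),(T,(382.6,223.5))]))
print("bolt",*tri([(S,(312.2,221.2)),(T,(384.5,208.7))]))
print("grip",*tri([(S,(324.4,210)),(T,(338.6,201))]))
for n,c in(("knob_mid",S),):pass
print("knob z.208",onz(S,(293.9,211),.208),onz(T,(382.6,224.5),.215))
m=arm.cut_out("top","coaster")[0]["region"];v,u=np.nonzero(m);print("coaster",onz(T,(u.mean(),v.mean()),.005))
for n in["stopper","crank","puller"]:
    for c,f in(("top",T),("side",S)):
        r=arm.cut_out(c,n)
        if r:
            P=cloud(f,r[0]["region"]); print(n,c,r[0]["score"],r[0]["extent"],len(P),np.percentile(P,[5,50,95],axis=0))
print(cam(W)[2].T@[0,0,1],W["fovy"])
m=arm.cut_out("top","mug_island");print(m and m[0]["extent"]);P=cloud(T,np.ones((400,640),bool));
```

```text
knob [ 0.4324 -0.0432  0.2117] [np.float64(0.0005403928648016974), np.float64(0.0005403928648017818)]
bolt [ 0.4753 -0.0532  0.1908] [np.float64(0.001564906122643258), np.float64(0.001564906122643376)]
grip [0.5047 0.0678 0.1513] [np.float64(0.0023559783704203818), np.float64(0.0023559783704203037)]
knob z.208 [ 0.4326 -0.0369  0.208 ] [ 0.4289 -0.0426  0.215 ]
coaster [0.5162 0.3443 0.005 ]
stopper top 0.77 [326.5, 195.6, 348.3, 209.7] 244 [[0.4808 0.0446 0.1141]
 [0.4981 0.066  0.1186]
 [0.5215 0.0845 0.1731]]
stopper side 0.87 [317.6, 203.1, 333.8, 234.5] 330 [[0.4909 0.0405 0.0947]
 [0.505  0.0586 0.1215]
 [0.5231 0.085  0.1737]]
crank top 0.73 [375.5, 202.5, 387.7, 228.7] 162 [[ 0.4238 -0.0599  0.1817]
 [ 0.4573 -0.0448  0.1891]
 [ 0.4813 -0.0341  0.2298]]
crank side 0.62 [287.9, 203.8, 315.0, 229.4] 299 [[ 0.4261 -0.0618  0.0045]
 [ 0.4403 -0.0475  0.1893]
 [ 0.4813  0.2326  0.2285]]
puller top 0.87 [315.6, 189.0, 394.9, 236.4] 2017 [[ 0.431  -0.0921  0.0086]
 [ 0.4737 -0.0038  0.0163]
 [ 0.5358  0.1135  0.1886]]
puller side 0.92 [286.1, 204.3, 342.9, 300.6] 3030 [[ 0.4309 -0.0994  0.0082]
 [ 0.4834 -0.0545  0.0382]
 [ 0.5399  0.056   0.1895]]
[-0.2835 -0.0927 -0.9545] 59.179020557342426
[173.4, 188.5, 219.4, 218.6]
```

Request:
play_rows --deltas '[0, 0, -0.6, 0.134, 50, 0, 0, -0.6, 0.134, 50, 0, 0, -0.6, 0.134, 50, 0, 0, -0.6, 0, 50, 0.236, -0.559, 0, 0, 50, 0.236, -0.559, 0, 0, 50, 0.236, -0.559, 0, 0, 50, 0.236, -0.559, 0, 0, 50, 0.236, -0.559, 0, 0, 50, 0.236, -0.559, 0, 0, 50, 0.236, -0.559, 0, 0, 50, 0.236, -0.559, 0, 0, 50, 0.236, -0.559, 0, 0, 50, 0.236, -0.559, 0, 0, 50, 0.236, -0.559, 0, 0, 50, 0.236, -0.559, 0, 0, 50, 0.236, -0.559, 0, 0, 50, 0.236, -0.559, 0, 0, 50, 0, 0, 0, 0, 50, 0, 0, 0, 0, 50]' --force 18

```text
time_s: 4.35
ee_pos: [0.4497, -0.0297, 0.4069]
tool_rot: [[1.0, 0.004, 0.0], [0.004, -1.0, -0.0], [0.0, 0.0, -1.0]]
ft_force: [0.7, -1.4, -0.3]
grip_width: 0.0497
gripper_force: 0.0
```

Run:
```python
from h import *
np.set_printoptions(precision=4,suppress=True)
s=arm.sense(); print(s["time_s"],s["ee_pos"],s["tool_rot"],s["q"],s["ft_force"])
W=arm.grab_frame("wrist");save(W,"w1")
np.savez("w1.npz",**{k:np.array(v) for k,v in W.items()})
for n in["knob_mid","crank","stopper_grip","fork","coaster","puller"]:
    r=arm.pinpoint("wrist",n)
    print(n,[(np.round(a["uv"],1),round(a["score"],2),onz(W,a["uv"],{"knob_mid":.208,"crank":.18,"stopper_grip":.155,"fork":.103}.get(n,0))) for a in r[:2]])
for n in["crank","stopper"]:
    r=arm.cut_out("wrist",n)
    if r: P=cloud(W,r[0]["region"]); print(n,r[0]["extent"],np.percentile(P,[2,50,98],axis=0)); Q=P[P[:,2]>(.222 if n=="crank" else .165)]; print(len(Q),Q.mean(0) if len(Q) else 0, Q.min(0),Q.max(0))
```

```text
4.35 [ 0.4497 -0.0297  0.4069] [[ 1.      0.0036  0.0002]
 [ 0.0036 -1.     -0.0004]
 [ 0.0002  0.0004 -1.    ]] [ 0.9751 -0.0044 -0.9519  1.7476 -0.0032  1.3963 -1.5434] [ 0.7195 -1.3789 -0.3063]
knob_mid [(array([331.4, 190.9]), 0.7, array([ 0.4308, -0.0431,  0.208 ]))]
crank [(array([339.5, 144.1]), 0.91, array([ 0.476 , -0.0523,  0.18  ])), (array([334.8, 131.5]), 0.64, array([ 0.4895, -0.0469,  0.18  ]))]
stopper_grip [(array([236.3, 117.5]), 0.66, array([0.5021, 0.0639, 0.155 ]))]
fork []
coaster [(array([ 70.9, 101.1]), 0.87, array([0.514 , 0.3485, 0.    ]))]
puller [(array([336.8, 127. ]), 0.6, array([ 0.4776, -0.0579,  0.    ]))]
crank [319.7, 134.4, 355.3, 204.9] [[ 0.4249 -0.062   0.1848]
 [ 0.4531 -0.046   0.1888]
 [ 0.4856 -0.034   0.2302]]
285 [ 0.4325 -0.0413  0.2286] [ 0.4219 -0.0501  0.2229] [ 0.441  -0.032   0.2313]
stopper [222.3, 93.4, 265.4, 136.3] [[0.4783 0.039  0.1162]
 [0.5055 0.0594 0.1184]
 [0.5285 0.0882 0.1744]]
321 [0.5042 0.063  0.1725] [0.494  0.0532 0.1653] [0.5141 0.0742 0.1761]
```

View pics/w1.png

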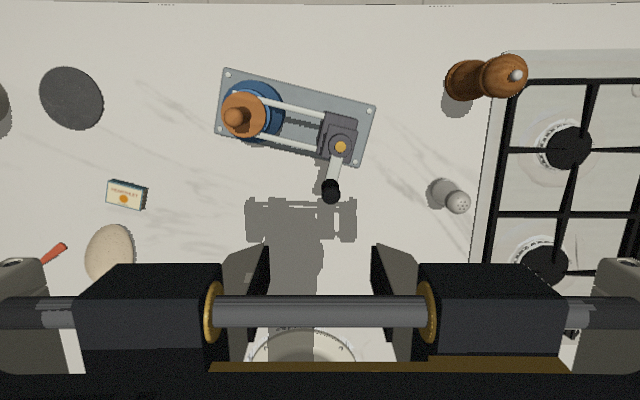

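Request:
play_rows --deltas '[-0.24, 0.17, 0, 0, 50, 0, 0, 0.35, 0, 50, 0, 0, 0.35, 0, 50, 0, 0, 0.35, 0, 50, 0, 0, 0.35, 0, 50, 0, 0, 0.35, 0, 50, 0, 0, 0.35, 0, 50, 0, 0, 0.35, 0, 50, 0, 0, 0.35, 0, 50, 0, 0, 0.01, 0, 50, 0, 0, 0, 0, 50, 0, 0, 0, 0, 10, 0, 0, 0, 0, 10, 0, 0, 0, 0, 10, 0, 0, 0, 0, 10, 0, 0, 0, 0, 10]' --force 18

```text
time_s: 6.4
ee_pos: [0.4319, -0.0437, 0.1964]
tool_rot: [[1.0, 0.0, 0.001], [0.0, -1.0, -0.0], [0.001, 0.0, -1.0]]
ft_force: [-0.4, -0.2, 3.1]
grip_width: 0.0174
gripper_force: 18.0
```

Run:
```python
from h import *
np.set_printoptions(precision=4,suppress=True)
s=arm.sense(); print(s["time_s"],s["ee_pos"],s["ft_force"],s["wrist_torque"],s["grip_width"],s["gripper_force"])
W=arm.grab_frame("wrist");save(W,"w2")
```

```text
6.4 [ 0.4319 -0.0437  0.1964] [-0.386  -0.1654  3.102 ] [ 0.0871  0.112  -0.0048] 0.0174062943528228 18.0001437664032
```

View pics/w2.png

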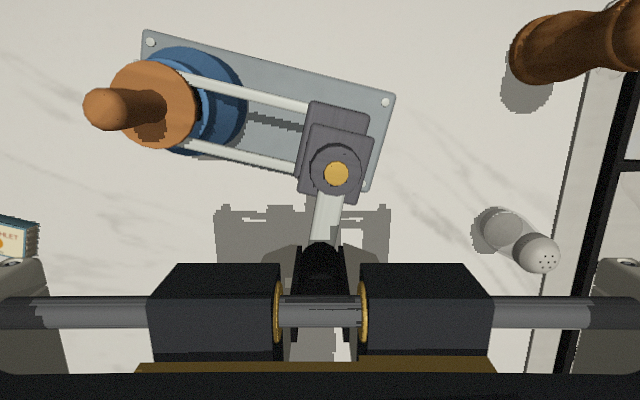

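The knob is gripped: 17.4 mm opening at 18 N, with the bolt at (336,173) and the knob between the fingers at about (320,260). Next I'll work out the circle steps.

```bash
cat > circ.py <<'E'
import sys,numpy as np
# start angle deg, step deg, n, optional initial correction wx wy (mm)
a0,st,n=map(float,sys.argv[1:4]); n=int(n); r=45/75
th=np.radians(a0-st*np.arange(n+1)); x=r*np.cos(th);y=-r*np.sin(th)
X=np.round(np.diff(np.round(x-x[0],3)),3);Y=np.round(np.diff(np.round(y-y[0],3)),3)
print(", ".join(f"{p:g}, {q:g}, 0, 0, 10" for p,q in zip(X,Y)))
E
python3 circ.py 167 6 15; echo; python3 circ.py 77 6 15; echo;  python3 circ.py -13 6 15; echo; python3 circ.py -103 6 15
```

```text
0.017, -0.06, 0, 0, 10, 0.024, -0.059, 0, 0, 10, 0.029, -0.055, 0, 0, 10, 0.035, -0.052, 0, 0, 10, 0.041, -0.048, 0, 0, 10, 0.045, -0.044, 0, 0, 10, 0.049, -0.039, 0, 0, 10, 0.054, -0.033, 0, 0, 10, 0.056, -0.027, 0, 0, 10, 0.059, -0.022, 0, 0, 10, 0.061, -0.015, 0, 0, 10, 0.062, -0.009, 0, 0, 10, 0.063, -0.002, 0, 0, 10, 0.063, 0.004, 0, 0, 10, 0.062, 0.011, 0, 0, 10

0.06, 0.017, 0, 0, 10, 0.059, 0.024, 0, 0, 10, 0.055, 0.029, 0, 0, 10, 0.052, 0.035, 0, 0, 10, 0.048, 0.041, 0, 0, 10, 0.044, 0.045, 0, 0, 10, 0.039, 0.049, 0, 0, 10, 0.033, 0.054, 0, 0, 10, 0.027, 0.056, 0, 0, 10, 0.022, 0.059, 0, 0, 10, 0.015, 0.061, 0, 0, 10, 0.009, 0.062, 0, 0, 10, 0.002, 0.063, 0, 0, 10, -0.004, 0.063, 0, 0, 10, -0.011, 0.062, 0, 0, 10

-0.017, 0.06, 0, 0, 10, -0.024, 0.059, 0, 0, 10, -0.029, 0.055, 0, 0, 10, -0.035, 0.052, 0, 0, 10, -0.041, 0.048, 0, 0, 10, -0.045, 0.044, 0, 0, 10, -0.049, 0.039, 0, 0, 10, -0.054, 0.033, 0, 0, 10, -0.056, 0.027, 0, 0, 10, -0.059, 0.022, 0, 0, 10, -0.061, 0.015, 0, 0, 10, -0.062, 0.009, 0, 0, 10, -0.063, 0.002, 0, 0, 10, -0.063, -0.004, 0, 0, 10, -0.062, -0.011, 0, 0, 10

-0.06, -0.017, 0, 0, 10, -0.059, -0.024, 0, 0, 10, -0.055, -0.029, 0, 0, 10, -0.052, -0.035, 0, 0, 10, -0.048, -0.041, 0, 0, 10, -0.044, -0.045, 0, 0, 10, -0.039, -0.049, 0, 0, 10, -0.033, -0.054, 0, 0, 10, -0.027, -0.056, 0, 0, 10, -0.022, -0.059, 0, 0, 10, -0.015, -0.061, 0, 0, 10, -0.009, -0.062, 0, 0, 10, -0.002, -0.063, 0, 0, 10, 0.004, -0.063, 0, 0, 10, 0.011, -0.062, 0, 0, 10
```

Request:
play_rows --deltas '[0.017, -0.06, 0, 0, 10, 0.024, -0.059, 0, 0, 10, 0.029, -0.055, 0, 0, 10, 0.035, -0.052, 0, 0, 10, 0.041, -0.048, 0, 0, 10, 0.045, -0.044, 0, 0, 10, 0.049, -0.039, 0, 0, 10]'

```text
time_s: 7.15
ee_pos: [0.4493, -0.0155, 0.1963]
tool_rot: [[1.0, 0.001, -0.001], [0.001, -1.0, 0.001], [-0.001, -0.001, -1.0]]
ft_force: [-3.6, 2.7, 6.8]
grip_width: 0.0174
gripper_force: 18.0
```

Request:
play_rows --deltas '[0.054, -0.039, 0, 0, 10, 0.056, -0.033, 0, 0, 10, 0.059, -0.024, 0, 0, 10, 0.061, -0.015, 0, 0, 10, 0.062, -0.009, 0, 0, 10, 0.063, -0.002, 0, 0, 10, 0.063, 0.004, 0, 0, 10, 0.062, 0.011, 0, 0, 10]'

```text
time_s: 7.95
ee_pos: [0.4866, -0.0078, 0.1964]
tool_rot: [[1.0, 0.001, 0.001], [0.001, -1.0, 0.001], [0.001, -0.001, -1.0]]
ft_force: [0.6, 4.9, 4.4]
grip_width: 0.0173
gripper_force: 18.0
```

Request:
play_rows --deltas '[0.06, 0.012, 0, 0, 10, 0.059, 0.019, 0, 0, 10, 0.055, 0.027, 0, 0, 10, 0.052, 0.035, 0, 0, 10, 0.048, 0.041, 0, 0, 10, 0.044, 0.045, 0, 0, 10, 0.039, 0.049, 0, 0, 10, 0.033, 0.054, 0, 0, 10]'

```text
time_s: 8.75
ee_pos: [0.5147, -0.028, 0.1963]
tool_rot: [[1.0, 0.002, -0.001], [0.002, -1.0, 0.002], [-0.001, -0.002, -1.0]]
ft_force: [-3.1, 8.4, 8.6]
grip_width: 0.0173
gripper_force: 18.0
```

Request:
play_rows --deltas '[0.027, 0.056, 0, 0, 10, 0.022, 0.059, 0, 0, 10, 0.015, 0.061, 0, 0, 10, 0.009, 0.062, 0, 0, 10, 0.002, 0.063, 0, 0, 10, -0.004, 0.063, 0, 0, 10, -0.011, 0.062, 0, 0, 10]'

```text
time_s: 9.45
ee_pos: [0.5205, -0.0595, 0.1964]
tool_rot: [[1.0, 0.002, 0.002], [0.002, -1.0, 0.003], [0.002, -0.003, -1.0]]
ft_force: [2.4, 8.5, 3.9]
grip_width: 0.0178
gripper_force: 18.0
```

Request:
play_rows --deltas '[-0.017, 0.06, 0, 0, 10, -0.024, 0.059, 0, 0, 10, -0.029, 0.055, 0, 0, 10, -0.035, 0.052, 0, 0, 10, -0.041, 0.048, 0, 0, 10, -0.045, 0.044, 0, 0, 10, -0.049, 0.039, 0, 0, 10, -0.054, 0.033, 0, 0, 10]'

```text
time_s: 10.25
ee_pos: [0.4997, -0.0899, 0.1964]
tool_rot: [[1.0, 0.001, 0.005], [0.001, -1.0, 0.002], [0.005, -0.002, -1.0]]
ft_force: [6.2, 5.6, 0.2]
grip_width: 0.0174
gripper_force: 18.0
```

Request:
play_rows --deltas '[-0.056, 0.027, 0, 0, 10, -0.059, 0.022, 0, 0, 10, -0.061, 0.015, 0, 0, 10, -0.062, 0.009, 0, 0, 10, -0.063, 0.002, 0, 0, 10, -0.063, -0.004, 0, 0, 10, -0.062, -0.011, 0, 0, 10]'

```text
time_s: 10.95
ee_pos: [0.4683, -0.0959, 0.1965]
tool_rot: [[1.0, 0.0, 0.006], [0.0, -1.0, 0.0], [0.006, -0.0, -1.0]]
ft_force: [9.5, 1.6, -3.2]
grip_width: 0.0174
gripper_force: 18.0
```

Request:
play_rows --deltas '[-0.06, -0.02, 0, 0, 10, -0.059, -0.027, 0, 0, 10, -0.055, -0.029, 0, 0, 10, -0.052, -0.035, 0, 0, 10, -0.048, -0.041, 0, 0, 10, -0.044, -0.045, 0, 0, 10, -0.039, -0.049, 0, 0, 10]'

```text
time_s: 11.65
ee_pos: [0.4412, -0.0798, 0.1965]
tool_rot: [[1.0, -0.002, 0.006], [-0.002, -1.0, -0.002], [0.006, 0.002, -1.0]]
ft_force: [9.2, -4.3, -2.6]
grip_width: 0.0172
gripper_force: 18.0
```

Request:
play_rows --deltas '[-0.029, -0.056, 0, 0, 10, -0.023, -0.058, 0, 0, 10, -0.02, -0.059, 0, 0, 10, -0.015, -0.061, 0, 0, 10, -0.009, -0.062, 0, 0, 10, -0.002, -0.063, 0, 0, 10, 0.004, -0.063, 0, 0, 10]'

```text
time_s: 12.35
ee_pos: [0.4312, -0.05, 0.1962]
tool_rot: [[1.0, -0.003, -0.001], [-0.003, -1.0, -0.006], [-0.001, 0.006, -1.0]]
ft_force: [-2.8, -8.0, 9.3]
grip_width: 0.0179
gripper_force: 18.0
```

Request:
play_rows --deltas '[0.009, -0.062, 0, 0, 10, 0.017, -0.06, 0, 0, 10, 0.024, -0.059, 0, 0, 10, 0.029, -0.055, 0, 0, 10, 0.035, -0.052, 0, 0, 10, 0.041, -0.048, 0, 0, 10, 0.045, -0.044, 0, 0, 10]'

```text
time_s: 13.05
ee_pos: [0.4444, -0.0196, 0.196]
tool_rot: [[1.0, -0.002, -0.005], [-0.002, -1.0, -0.004], [-0.005, 0.004, -1.0]]
ft_force: [-9.5, -2.8, 17.2]
grip_width: 0.0176
gripper_force: 18.0
```

Request:
play_rows --deltas '[0.044, -0.044, -0.005, 0, 10, 0.049, -0.038, -0.005, 0, 10, 0.054, -0.031, -0.004, 0, 10, 0.058, -0.022, 0, 0, 10, 0.061, -0.015, 0, 0, 10, 0.062, -0.009, 0, 0, 10]'

```text
time_s: 13.65
ee_pos: [0.4683, -0.0071, 0.1962]
tool_rot: [[1.0, -0.001, -0.007], [-0.001, -1.0, -0.003], [-0.007, 0.003, -1.0]]
ft_force: [-9.2, -0.9, 10.0]
grip_width: 0.0176
gripper_force: 18.0
```

Request:
play_rows --deltas '[0.063, -0.002, 0, 0, 10, 0.063, 0.004, 0, 0, 10, 0.062, 0.011, 0, 0, 10, 0.06, 0.017, 0, 0, 10, 0.059, 0.024, 0, 0, 10, 0.055, 0.029, 0, 0, 10, 0.052, 0.035, 0, 0, 10]'

```text
time_s: 14.35
ee_pos: [0.4999, -0.0132, 0.1963]
tool_rot: [[1.0, 0.001, -0.005], [0.001, -1.0, 0.001], [-0.005, -0.001, -1.0]]
ft_force: [-6.7, 5.3, 6.9]
grip_width: 0.0177
gripper_force: 18.0
```

Request:
play_rows --deltas '[0.048, 0.041, 0, 0, 10, 0.044, 0.045, 0, 0, 10, 0.039, 0.049, 0, 0, 10, 0.033, 0.054, 0, 0, 10, 0.027, 0.056, 0, 0, 10, 0.022, 0.059, 0, 0, 10, 0.015, 0.061, 0, 0, 10]'

```text
time_s: 15.05
ee_pos: [0.5192, -0.0387, 0.1965]
tool_rot: [[1.0, 0.002, -0.0], [0.002, -1.0, 0.004], [-0.0, -0.004, -1.0]]
ft_force: [0.5, 9.1, -0.6]
grip_width: 0.0172
gripper_force: 18.0
```

Request:
play_rows --deltas '[0.009, 0.062, 0, 0, 10, 0.002, 0.063, 0, 0, 10, -0.004, 0.063, 0, 0, 10, -0.011, 0.062, 0, 0, 10, -0.017, 0.06, 0, 0, 10, -0.024, 0.059, 0, 0, 10, -0.029, 0.055, 0, 0, 10]'

```text
time_s: 15.75
ee_pos: [0.5158, -0.0725, 0.1967]
tool_rot: [[1.0, 0.001, 0.004], [0.001, -1.0, 0.002], [0.004, -0.002, -1.0]]
ft_force: [8.0, 5.3, -5.3]
grip_width: 0.0176
gripper_force: 18.0
```

Request:
play_rows --deltas '[-0.031, 0.054, 0, 0, 10, -0.039, 0.05, 0, 0, 10, -0.044, 0.045, 0, 0, 10, -0.049, 0.039, 0, 0, 10, -0.054, 0.033, 0, 0, 10, -0.056, 0.027, 0, 0, 10, -0.059, 0.022, 0, 0, 10]'

```text
time_s: 16.45
ee_pos: [0.4903, -0.0942, 0.1966]
tool_rot: [[1.0, -0.0, 0.003], [-0.0, -1.0, 0.0], [0.003, -0.0, -1.0]]
ft_force: [6.8, 2.2, -6.3]
grip_width: 0.0171
gripper_force: 18.0
```

Request:
play_rows --deltas '[-0.061, 0.015, 0, 0, 10, -0.062, 0.009, 0, 0, 10, -0.063, 0.002, 0, 0, 10, -0.063, -0.004, 0, 0, 10, -0.062, -0.011, 0, 0, 10]'

```text
time_s: 16.95
ee_pos: [0.4645, -0.0949, 0.1966]
tool_rot: [[1.0, -0.001, -0.001], [-0.001, -1.0, -0.001], [-0.001, 0.001, -1.0]]
ft_force: [0.1, -0.2, -2.5]
grip_width: 0.0175
gripper_force: 18.0
```

Request:
play_rows --deltas '[-0.06, -0.017, 0, 0, 10, -0.059, -0.024, 0, 0, 10]'

```text
time_s: 17.15
ee_pos: [0.4557, -0.0915, 0.1966]
tool_rot: [[1.0, -0.0, -0.001], [-0.0, -1.0, -0.0], [-0.001, 0.0, -1.0]]
ft_force: [0.9, -1.0, -5.9]
grip_width: 0.0178
gripper_force: 18.0
```

Request:
play_rows --deltas '[0, 0, 0, 0, 34, 0, 0, 0, 0, 34, 0, 0, 0, 0, 34, 0, 0, -0.15, 0, 34, 0, 0, -0.4, 0, 50, 0.1, 0, -0.6, 0, 50, 0.1, -0.4, -0.6, 0, 50, 0, -0.4, -0.6, 0, 50, 0, -0.4, -0.2, 0, 50, 0, 0, 0, 0, 50, 0, 0, 0, 0, 50]'

```text
time_s: 18.25
ee_pos: [0.4712, -0.0052, 0.382]
tool_rot: [[1.0, 0.002, 0.002], [0.002, -1.0, -0.001], [0.002, 0.001, -1.0]]
ft_force: [-0.4, -0.9, -0.8]
grip_width: 0.0501
gripper_force: 0.0
```

Run:
```python
from h import *
np.set_printoptions(precision=4,suppress=True)
s=arm.sense(); print(s["time_s"],s["ee_pos"],s["ft_force"],s["tool_rot"])
F={c:arm.grab_frame(c) for c in("side","wrist","top")}
save(F["wrist"],"w3");save(F["side"],"s3")
o=[]
for c in F:
  for n in["stopper_grip","fork","coaster","knob_mid"]:
    r=arm.pinpoint(c,n)
    if r:
        print(n,c,np.round(r[0]["uv"],1),round(r[0]["score"],2),onz(F[c],r[0]["uv"],{"coaster":0,"fork":.145,"knob_mid":.208}.get(n,.189)))
        if n=="stopper_grip" and r[0]["score"]>.4:o.append((F[c],r[0]["uv"]))
  for n in["stopper","coaster"]:
    r=arm.cut_out(c,n)
    if r and r[0]["score"]>.4:
        P=cloud(F[c],r[0]["region"]);P=P[P[:,2]>(.19 if n=="stopper" else .001)]
        if len(P): print(n,c,r[0]["extent"],len(P),np.median(P,axis=0),P.min(0),P.max(0))
print(tri(o))
```

```text
18.25 [ 0.4712 -0.0052  0.382 ] [-0.4391 -0.8559 -0.8274] [[ 1.      0.0023  0.0015]
 [ 0.0023 -1.     -0.0012]
 [ 0.0015  0.0012 -1.    ]]
stopper_grip side [323.6 195.6] 0.93 [0.5038 0.0782 0.189 ]
fork side [321.3 212.3] 0.54 [0.4991 0.0669 0.145 ]
coaster side [327. 204.] 0.45 [0.5208 0.3664 0.    ]
knob_mid side [301.5 219.8] 0.45 [ 0.4523 -0.0758  0.208 ]
stopper side [314.2, 188.1, 332.5, 233.9] 67 [0.502  0.0595 0.2034] [0.4939 0.0513 0.1908] [0.5123 0.0705 0.2128]
coaster side [312.1, 199.5, 341.5, 210.6] 128 [0.5402 0.3542 0.0079] [0.4747 0.3129 0.0028] [0.5632 0.392  0.0106]
stopper_grip wrist [248.1 143.9] 0.81 [0.5021 0.0635 0.189 ]
coaster wrist [ 82.2 116.7] 0.95 [0.515  0.3426 0.    ]
knob_mid wrist [405.7 194.9] 0.9 [ 0.4547 -0.0918  0.208 ]
stopper wrist [230.5, 110.5, 280.3, 164.5] 465 [0.5042 0.0621 0.2081] [0.4928 0.0534 0.1902] [0.5135 0.0744 0.2117]
coaster wrist [44.8, 81.9, 112.3, 146.1] 3330 [0.5192 0.3437 0.0059] [0.4725 0.2979 0.001 ] [0.5632 0.3935 0.0093]
stopper_grip top [338.7 204.1] 0.45 [0.4884 0.0699 0.189 ]
fork top [340.5 201.7] 0.53 [0.5012 0.062  0.145 ]
coaster top [247.  203.8] 0.59 [0.5203 0.345  0.    ]
coaster top [233.3, 191.0, 261.5, 219.4] 636 [0.5158 0.344  0.0053] [0.4713 0.3002 0.001 ] [0.5603 0.3886 0.0136]
(array([0.498 , 0.0674, 0.1912]), [np.float64(0.006479794272494746), np.float64(0.005942767996207839), np.float64(0.010169647943092545)])
```

View pics/w3.png

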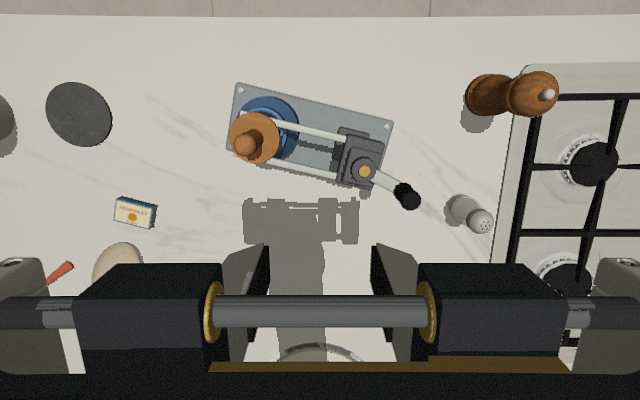

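The view shows the stopper raised and upright at (247,140), and the coaster at (79,114). The stopper is at about (0.503, 0.064) with its top at 0.209, so the grip goes at about 0.191.

Request:
play_rows --deltas '[0.212, -0.46, 0, 0, 50, 0.212, -0.46, 0, 0, 50, 0, 0, 0, 0, 50, 0, 0, 0.5, 0, 50, 0, 0, 0.5, 0, 50, 0, 0, 0.4, 0, 50, 0, 0, 0.4, 0, 50, 0, 0, 0.3, 0, 50, 0, 0, 0.3, 0, 50, 0, 0, 0.2, 0, 50, 0, 0, 0.2, 0, 50, 0, 0, 0, 0, 50, 0, 0, 0, 0, 10, 0, 0, 0, 0, 10, 0, 0, 0, 0, 10, 0, 0, 0, 0, 10, 0, 0, 0, 0, 10]' --force 35

```text
time_s: 21.0
ee_pos: [0.5034, 0.0642, 0.1719]
tool_rot: [[1.0, 0.001, 0.002], [0.001, -1.0, 0.001], [0.002, -0.001, -1.0]]
ft_force: [-1.3, 2.3, 4.0]
grip_width: 0.0215
gripper_force: 35.0
```

Gripped at 21.5 mm. Next I'll lift slowly at first.

Request:
play_rows --deltas '[0, 0, -0.06, 0, 10, 0, 0, -0.1, 0, 10, 0, 0, -0.1, 0, 10, 0, 0, -0.1, 0, 10, 0, 0, -0.15, 0, 10, 0, 0, -0.15, 0, 10, 0, 0, -0.15, 0, 10, 0, 0, -0.15, 0, 10, 0, 0, -0.2, 0, 10, 0, 0, -0.2, 0, 10, 0, 0, -0.1, 0, 10, 0, 0, 0, 0, 10]'

```text
time_s: 22.2
ee_pos: [0.5037, 0.0632, 0.2821]
tool_rot: [[1.0, -0.0, 0.003], [-0.0, -1.0, -0.0], [0.003, 0.0, -1.0]]
ft_force: [0.1, 0.9, -6.2]
grip_width: 0.0211
gripper_force: 35.0
```

Run:
```python
from h import *
S=arm.grab_frame("side");T=arm.grab_frame("top");s=arm.sense();print(s["ee_pos"],s["ft_force"])
a=cv2.resize(S["image"][140:310,250:390],(560,600)[::1] and (494,600));cv2.imwrite("pics/s4.png",a[:,:,::-1])
r=arm.cut_out("side","stopper")
if r: P=cloud(S,r[0]["region"]);print(r[0]["score"],r[0]["extent"],np.percentile(P,[1,50,99],axis=0))
```

```text
[0.50260357 0.06280209 0.28045665] [-0.78718901 -0.12264403 -6.21778092]
0.55 [314.3, 169.3, 336.4, 203.0] [[0.47841727 0.03501008 0.05351114]
 [0.50365354 0.05348601 0.24821102]
 [0.53000186 0.44090631 0.27785881]]
```

View pics/s4.png

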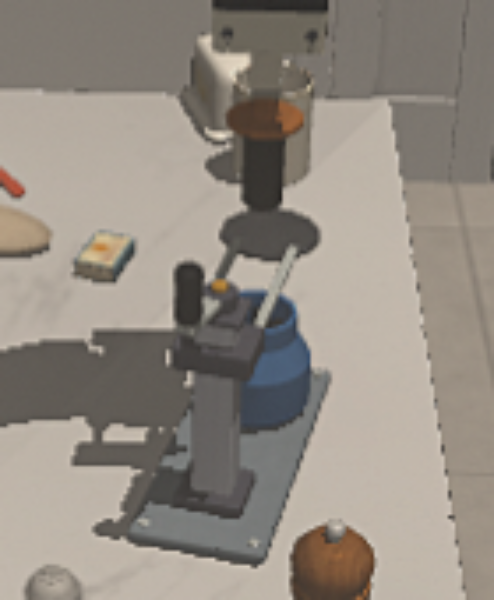

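The image shows the stopper clear of the crock, hanging upright at about (262,160) in the crop. I'll carry it over the coaster and look before setting it down.

Request:
play_rows --deltas '[0.01, -0.2, 0, 0, 10, 0.02, -0.4, 0, 0, 10, 0.02, -0.45, 0, 0, 10, 0.025, -0.45, 0, 0, 10, 0.025, -0.45, 0, 0, 10, 0.025, -0.45, 0, 0, 10, 0.025, -0.45, 0, 0, 10, 0.02, -0.45, 0, 0, 10, 0.02, -0.3, 0, 0, 10, 0, -0.15, 0, 0, 10, 0, 0, 0.3, 0, 10, 0, 0, 0.4, 0, 10, 0, 0, 0.4, 0, 10, 0, 0, 0.4, 0, 10, 0, 0, 0.3, 0, 10, 0, 0, 0.2, 0, 10, 0, 0, 0, 0, 10, 0, 0, 0, 0, 10]'

```text
time_s: 24.15
ee_pos: [0.5171, 0.3448, 0.1308]
tool_rot: [[1.0, 0.0, -0.0], [0.0, -1.0, 0.0], [-0.0, -0.0, -1.0]]
ft_force: [0.7, 0.1, -5.6]
grip_width: 0.0216
gripper_force: 35.0
```

Run:
```python
from h import *
np.set_printoptions(precision=4,suppress=True)
F={c:arm.grab_frame(c) for c in("side","wrist","top")};s=arm.sense();print(s["time_s"],s["ee_pos"],s["ft_force"],s["grip_width"])
for c in F:
    for n in["stopper","coaster"]:
        r=arm.cut_out(c,n)
        if r: P=cloud(F[c],r[0]["region"]);print(c,n,r[0]["score"],r[0]["extent"],len(P),np.percentile(P,[2,50,98],axis=0))
e=s["ee_pos"];print(proj(F["side"],[[e[0],e[1],e[2]-.091],[.517,.344,.005]]))
a=cv2.resize(F["side"]["image"][130:240,280:370],(490,600));cv2.imwrite("pics/s5.png",a[:,:,::-1])
```

```text
24.3 [0.5179 0.3452 0.1321] [-0.0224  0.1765 -5.0283] 0.02128599154553648
side stopper 0.8 [318.8, 174.0, 334.7, 200.2] 252 [[0.4977 0.3196 0.0457]
 [0.5165 0.335  0.0919]
 [0.5358 0.36   0.123 ]]
side coaster 0.73 [313.0, 196.6, 342.5, 213.8] 299 [[0.478  0.2884 0.0039]
 [0.5203 0.3438 0.0076]
 [0.5598 0.3856 0.0178]]
wrist stopper 0.58 [268.8, 187.9, 367.9, 294.8] 6538 [[0.5165 0.3208 0.0532]
 [0.5272 0.3444 0.1133]
 [0.5437 0.3686 0.1686]]
wrist coaster 0.83 [264.6, 136.3, 372.0, 221.5] 5951 [[0.5012 0.3029 0.0042]
 [0.5329 0.3459 0.0062]
 [0.5608 0.3877 0.0078]]
top stopper 0.32 [253.8, 244.6, 278.7, 260.4] 230 [[0.3473 0.2563 0.0108]
 [0.3683 0.2838 0.0176]
 [0.3873 0.3113 0.0245]]
[[326.5835 196.1816]
 [325.9218 206.0431]]
```

View pics/s5.png

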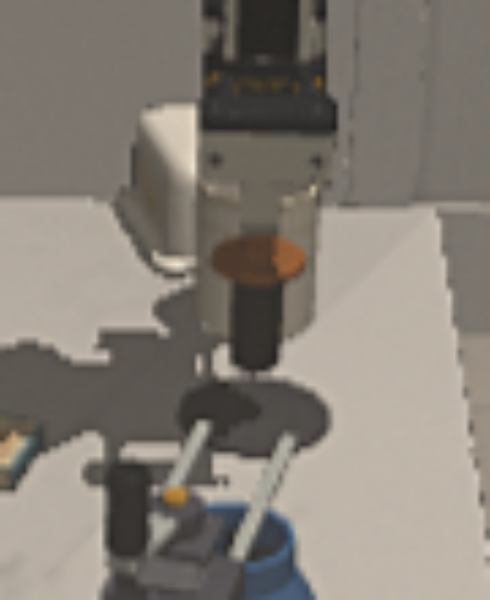

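The crop shows the stopper upright with its bottom at about (255,370), centred above the coaster at (255,415). The gap is about 35 mm.

Request:
play_rows --deltas '[0, 0, 0.09, 0, 10, 0, 0, 0.09, 0, 10, 0, 0, 0.09, 0, 10, 0, 0, 0.06, 0, 10, 0, 0, 0.03, 0, 10, 0, 0, 0, 0, 10]'

```text
time_s: 25.2
ee_pos: [0.5167, 0.3442, 0.103]
tool_rot: [[1.0, 0.0, -0.001], [0.0, -1.0, -0.0], [-0.001, 0.0, -1.0]]
ft_force: [-0.1, -0.4, -6.3]
grip_width: 0.0215
gripper_force: 35.0
```

Request:
play_rows --deltas '[0, 0, 0.015, 0, 10, 0, 0, 0.015, 0, 10, 0, 0, 0.015, 0, 10, 0, 0, 0, 0, 10]'

```text
time_s: 25.6
ee_pos: [0.517, 0.3442, 0.1002]
tool_rot: [[1.0, 0.0, 0.0], [0.0, -1.0, -0.0], [0.0, 0.0, -1.0]]
ft_force: [-0.5, -0.2, -6.8]
grip_width: 0.0212
gripper_force: 35.0
```

Request:
play_rows --deltas '[0, 0, 0.013, 0, 10, 0, 0, 0.013, 0, 10, 0, 0, 0, 0, 10]'

```text
time_s: 25.9
ee_pos: [0.5169, 0.3442, 0.0981]
tool_rot: [[1.0, 0.0, -0.0], [0.0, -1.0, -0.0], [-0.0, 0.0, -1.0]]
ft_force: [0.4, -0.2, -5.5]
grip_width: 0.0215
gripper_force: 35.0
```

Request:
play_rows --deltas '[0, 0, 0.013, 0, 10, 0, 0, 0, 0, 10]'

```text
time_s: 26.1
ee_pos: [0.5169, 0.3442, 0.0971]
tool_rot: [[1.0, 0.0, -0.0], [0.0, -1.0, -0.0], [-0.0, 0.0, -1.0]]
ft_force: [0.1, 0.6, -6.0]
grip_width: 0.0213
gripper_force: 35.0
```

Request:
play_rows --deltas '[0, 0, 0.013, 0, 10, 0, 0, 0, 0, 10]'

```text
time_s: 26.3
ee_pos: [0.5172, 0.3445, 0.0971]
tool_rot: [[1.0, 0.0, 0.001], [0.0, -1.0, 0.0], [0.001, -0.0, -1.0]]
ft_force: [-1.6, -1.7, 1.1]
grip_width: 0.0217
gripper_force: 35.0
```

Contact shows as the weight coming off the wrist. I'll release and back off straight up.

Request:
play_rows --deltas '[0, 0, 0, 0, 26, 0, 0, 0, 0, 36, 0, 0, 0, 0, 44, 0, 0, 0, 0, 44, 0, 0, -0.2, 0, 44, 0, 0, -0.4, 0, 44, 0, 0, -0.5, 0, 44, 0, 0, -0.5, 0, 44, 0, 0, -0.5, 0, 44, 0, 0, -0.3, 0, 44, 0, 0, 0, 0, 44, 0, 0, 0, 0, 44]'

```text
time_s: 27.5
ee_pos: [0.5172, 0.3445, 0.2776]
tool_rot: [[1.0, 0.0, 0.002], [0.0, -1.0, 0.001], [0.002, -0.001, -1.0]]
ft_force: [0.3, 0.4, -0.6]
grip_width: 0.0441
gripper_force: 0.0
```

Run:
```python
from h import *
np.set_printoptions(precision=4,suppress=True)
F={c:arm.grab_frame(c) for c in("side","wrist")};s=arm.sense();print(s["time_s"],s["ee_pos"],s["ft_force"])
for c in F:
    for n in["stopper","coaster"]:
        r=arm.cut_out(c,n)
        if r: P=cloud(F[c],r[0]["region"]);print(c,n,r[0]["score"],np.percentile(P,[2,50,98],axis=0))
a=cv2.resize(F["side"]["image"][130:240,280:370],(400,490));b=cv2.resize(F["wrist"]["image"],(400,250))
o=np.zeros((490,800,3),np.uint8);o[:,:400]=a;o[:250,400:]=b;cv2.imwrite("pics/f.png",o[:,:,::-1])
```

```text
27.6 [0.5165 0.3437 0.2755] [-0.3802  0.4466  0.2758]
side stopper 0.61 [[0.4956 0.3192 0.0168]
 [0.5165 0.336  0.0782]
 [0.5371 0.361  0.1337]]
side coaster 0.48 [[0.475  0.0885 0.0016]
 [0.5186 0.3369 0.0074]
 [0.5598 0.3857 0.1467]]
wrist stopper 0.57 [[0.4926 0.319  0.0765]
 [0.522  0.3437 0.0786]
 [0.5419 0.3685 0.1347]]
wrist coaster 0.6 [[0.4935 0.3029 0.0044]
 [0.5369 0.3485 0.0063]
 [0.5606 0.3881 0.0082]]
```

View pics/f.png

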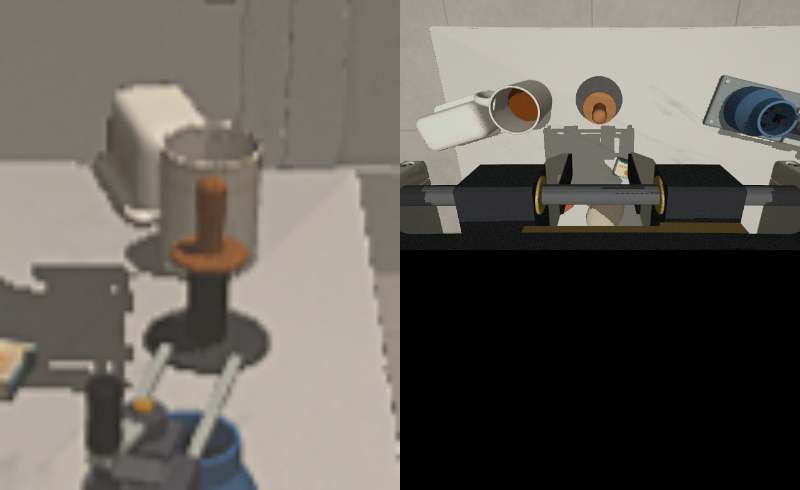

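The stopper stands upright in the middle of the coaster, at about (208,330) in the crop, and the gripper is clear.

```bash
python3 -c "
from bench import arm
print(arm.sign_off())"
```

```text
the job is handed in; nothing more can be done
None
```

I wound the stopper free in about 1.75 crank turns, stopping within about 0.15 turn of the resistance dropping, then set it upright on the middle of the coaster and handed the job in at about 28 s; the sign-off returned no verdict.

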